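Zero the sprung draw gauge and hold it at its length mark

TASK

The sprung rod of the draw gauge has stuck a little way out: take it by its blue-flanged black handle and push it fully home until you feel the stop, then draw it straight out against its inner spring until its pointer stands level with the red length mark, and hold it there for the reading. The program finishes while still gripping the handle with the rod held out at the mark; leave the red mark and the things standing round the gauge alone.

Things in the scene. Friction and masses are not known exactly. Their poses are not given: they have to be found in the camera images.
- gauge: Draw gauge fixed to the worktop: grey base plate 265x115x12 mm, level grey barrel (28 mm across, 137 long, rings to 38). Origin on the worktop below the barrel's mouth, z up; barrel runs to own +x, a 13 mm steel rod draws out along own -x, toward the robot. Rod axis y = 0, z = 85 mm. White scale bar, lines every 10 mm, at own y = +48 mm, x +10 to -120 mm, top z 28 mm.
- handle: Rod with its handle, one piece: black grip 18 mm in diameter, 48 mm long, between two blue flanges 28 mm in diameter, 6 thick. Origin at the grip's centre, 85 mm above the worktop, axes as the gauge's. Home (rigid stop): 65 mm before (gauge -x) the barrel's mouth; starts stuck 12-28 mm out, outer stop 115 mm. Spring pulls it in, 115 N/m (0 N at home); friction 4.5 N. Let go, it springs back.
- pointer_tip (a point): Lower tip of the dark steel pointer carried by the rod: its arm goes from the rod's collar to the gauge's +y and bends down over the scale bar. The tip is 47 mm above the worktop, 53 mm behind (gauge +x of) the handle's centre and 48 mm to its side (gauge +y). With the rod home it stands over the first scale line, 12 mm before the barrel's mouth.
- mark_top (a point): Middle of the top edge of the red length mark, a clip with a thin upright fin (3 mm thick) across the scale bar; 40.5 mm above the worktop, 48 mm to gauge +y of the rod's axis. It stands 60 to 95 mm from the first scale line. The pointer passes just above it. It slips along the bar when pushed with more than 3 N: do not touch it.
- cup: Specimen cup with red lid, 58 mm across, 59 mm high, standing loose on the right (gauge -y) side of the handle's path. Origin at the centre of its underside. Leave alone.
- vial_blue: Small white vial with blue cap, 25 mm across, 49 mm high, standing loose on the right of the gauge. Origin at the centre of its underside. Leave alone.
- tube: Blood tube with red cap, 16 mm thick, 90 mm long, lying loose to the left (gauge +y) of the gauge. Origin at the centre of its underside. Leave alone.

How it is judged:
On the way:
1. the rod has been pushed fully home, within 2.5 mm of its stop (x of pointer_tip in the frame of gauge above -0.0145 m), for 0.2 s.
At the end, for the whole second after the job is handed in: The fingers hold the handle (more than 3 N on it) with the rod drawn out and still (under 4 mm/s), the pointer's tip within 5 mm (half a scale division) of the red mark along the rod, through the last second (x of pointer_tip in the frame of mark_top between -0.005 and 0.005 m and x of pointer_tip in the frame of gauge below -0.062 m and linear speed of handle below 0.004 m/s and contact force between the fingers and handle above 3 N); the arm keeps its last pose, push and grip.
It fails at once if the red mark is shifted by more than 5 mm (distance of mark_top from where it was at the start of the episode above 0.005 m).
It fails at once if the specimen cup, the vial or the blood tube is moved by more than 30 mm (distance of any of cup, vial_blue, tube from where it was at the start of the episode above 0.03 m).
It also fails if it takes over 42 s, if anything falls off the work surface, if the arm or the gripper's body presses on something with over 40 N, if the wrist force passes 120 N, or if a joint passes its speed limit or range.

ROBOT

A 7-joint arm with a two-finger parallel gripper is mounted at the origin on a cart in front of the work surface, level with it; the furniture and walls round the work are solid. World frame = base frame: x ahead of the robot, y to its left, z up, the work surface at z = 0. Lengths are in m, angles in rad, forces in N, time in s.
With the tool pointing down it reaches from about 0.4 to 0.9 m from the base axis. Payload 5.5 kg.
Tool frame: the origin (TCP) lies at the very end of the fingers, on their centre line; the grasp point (between the pads) lies 19 mm behind it; z points along the fingers, y is the direction in which the jaws open and shut (so a half turn about z gives the same grasp; the last joint's range is limited). The gripper opens to 85 mm and grips with 20 to 120 N. Pads are 22 mm wide; open, the fingers measure 114 mm over their backs; the gripper's body (76 mm by 85 mm) begins 54 mm behind the grasp point. The pads swing forward as they close: fully open they stand 13 mm farther back than shut.
Start: joints at [1.589, 0.501, -0.427, 1.55, 0.221, 1.138, -0.21], TCP at [0.158, -0.631, 0.231] pointing down, gripper open.
Joint ranges: [-2.88, 2.88], [-0.31, 2.03], [-1.54, 1.56], [0.2, 2.42], [-1.41, 4.55], [0.19, 2.02], [-2.57, 2.57]. Speed limits (rad/s): [2.57, 2.57, 3.14, 3.14, 3.14, 3.14, 3.14].

INTERFACE

Orientations are given as a rotation vector (axis times angle).
In Python, from rig import arm gives the robot as it stands. The module is installed in compiled form; this text tells all that it offers.
- The arm moves only by the tool apply_moves, never from a script. Its argument "deltas" is a list of rows, each a list of 6 numbers: the shift along the tool's x, y, z in units of 25 mm (1.0 is 25 mm), then the turn, a rotation vector about the tool's x, y, z in rad. A call has 1 to 5 rows; each row is the pose to reach, as a shift and turn from the pose measured when the call began, along the tool's axes at that moment; what a row does not reach only later rows make up. A row lasts 1/8 s, in which the tool goes at most 62.5 mm and 10.7 degrees, less where a joint would pass 70% of its speed; a pose out of reach is approached as far as the arm can. A call with a gripper value outside its range is refused whole. "hand" is the closure in counts, from 0 (fully open) to 255 (shut), set as the call begins (left out, the last holds). The fingers move at their own pace and stop on an object; "newtons" is the grip in N (left out, the last holds). Time passes only in rows, so rows that repeat a pose let the fingers close. It gives the time, the measured TCP pose, the force and the opening at its end, in the units of the state.
- arm.read_state(): the state, without advancing time (a new reading comes with each control period).
- arm.get_image(name): name is "scene" or "top" or "wrist"; returns a dict with "color" (400x640x3 uint8, red, green, blue), "K" (3x3 intrinsics, pixels), "pose" (4x4, takes a point from camera to world coordinates). Camera axes: x right, y down, z forward; pixel columns grow to the right and rows downward; lengths in m; the calibration is good to about 2 mm. A picture is of the moment at which its call begins. There is no depth.
- arm.hand_in(): hands the job in, once; it reports no verdict.
The state is a dict: "t": time; "joint_pos": joint angles; "joint_velocities": joint speeds; "joint_torque": joint torques, N m; "ee_pos": TCP position; "ee_rot": TCP orientation; "ft_force": force on the tool from outside, world axes, zero at the start; "moment": the same for the moment, N m; "width": finger opening in m.
Only numpy, scipy, OpenCV 4.12 (cv2) and the standard library are available. Lean on these libraries where they do the work, as an engineer would, in place of code of your own. Each camera call takes 0.05 s, during which the arm holds its last target. There are 200 camera calls.

## Working session

There is one attempt and no reset: what is moved stays moved. The work goes in short steps, Python scripts to look and compute and a tool call to move; the robot and the scene stay as the last step left them, time stands still between calls to the robot, and variables do not carry over. Pictures are saved under pics/ and viewed, about 8 in all and at most 12, crops included, and the job is handed in when it is done.

Besides the shell and the picture viewer there is one more tool, called after "Request:" by a JSON object that holds its "method" and its "body", one argument or row to a line. apply_moves: Moves the arm, as the interface text tells. Its arguments: {"type":"object","properties":{"deltas":{"type":"array","items":{"type":"array","items":{"type":"number"}}},"hand":{"type":"number"},"newtons":{"type":"number"}},"required":["deltas"]}

```bash
mkdir -p pics; python3 - <<'E'
from rig import arm
import cv2,numpy as np
np.set_printoptions(precision=4,suppress=True)
for n in("scene","top"):
    d=arm.get_image(n);cv2.imwrite(f"pics/{n}0.png",d["color"][:,:,::-1]);np.savez(f"{n}0.npz",**d);print(n,d["K"],d["pose"])
s=arm.read_state();print(s["t"],s["ee_pos"],s["ee_rot"],s["ft_force"],s["width"])
E
```

```text
scene [[459.3379   0.     316.6489]
 [  0.     459.3379 194.2148]
 [  0.       0.       1.    ]] [[-0.8277 -0.2825  0.4848  0.2241]
 [-0.5605  0.3768 -0.7375  0.6603]
 [ 0.0257 -0.8822 -0.4702  0.4802]
 [ 0.      0.      0.      1.    ]]
top [[444.0998   0.     324.6068]
 [  0.     444.0998 196.097 ]
 [  0.       0.       1.    ]] [[ 0.0231 -0.9825  0.1848  0.472 ]
 [-0.9997 -0.0232  0.0013  0.0375]
 [ 0.003  -0.1848 -0.9828  0.9286]
 [ 0.      0.      0.      1.    ]]
0.1 [ 0.1574 -0.63    0.2303] [-3.1163 -0.3835  0.0002] [-0.4662 -0.0136 -0.9307] 0.08578682142250764
```

View pics/scene0.png

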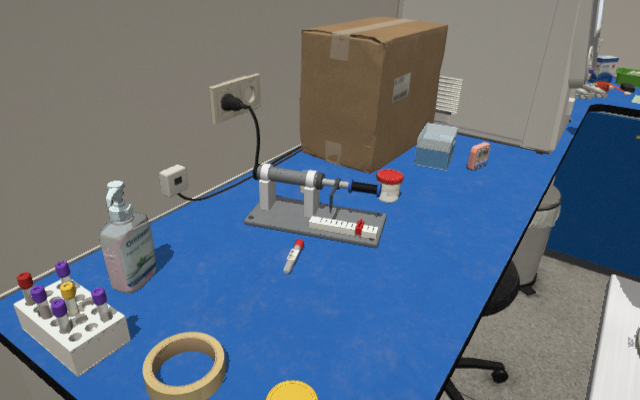

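View pics/top0.png

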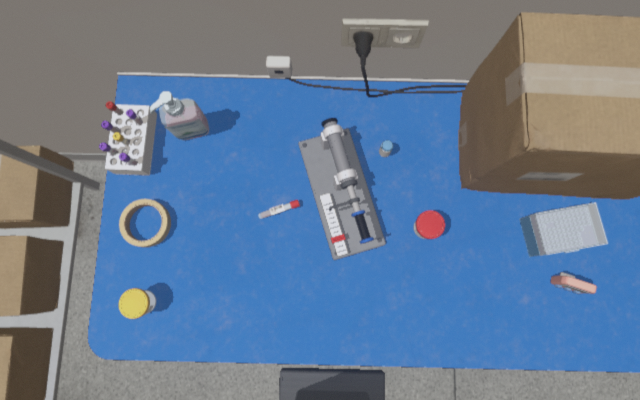

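The top view shows the gauge with its handle at about (361,228), the red mark near (338,238), the cup at (430,224), the vial at (386,148) and the tube at (280,210). Next I'll take enlarged crops.

```bash
cat > h.py <<'E'
import numpy as np,cv2
np.set_printoptions(precision=4,suppress=True)
def ray(d,u,v,z):
    r=d["pose"][:3,:3]@np.linalg.inv(d["K"])@[u,v,1];o=d["pose"][:3,3];return o+r*(z-o[2])/r[2]
def proj(d,p):
    q=d["K"]@(d["pose"][:3,:3].T@(np.asarray(p)-d["pose"][:3,3]));return q[:2]/q[2]
E
python3 - <<'E'
import cv2,numpy as np
t=cv2.imread("pics/top0.png")[110:265,290:400];s=cv2.imread("pics/scene0.png")[155:245,245:405]
cv2.imwrite("pics/c.png",np.hstack([cv2.resize(t,None,fx=3.6,fy=3.6,interpolation=2)[:558],]))
cv2.imwrite("pics/cs.png",cv2.resize(s,None,fx=5,fy=5,interpolation=2))
E
```

```text
(no output)
```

View pics/c.png

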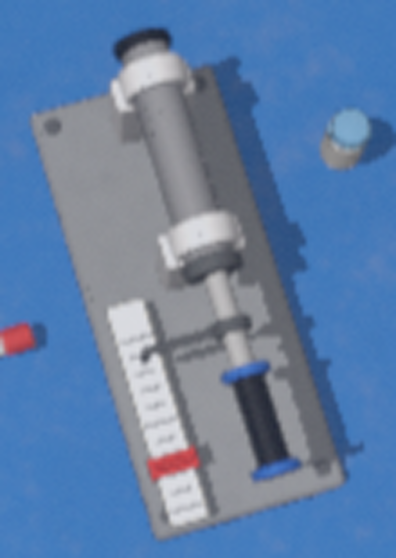

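View pics/cs.png

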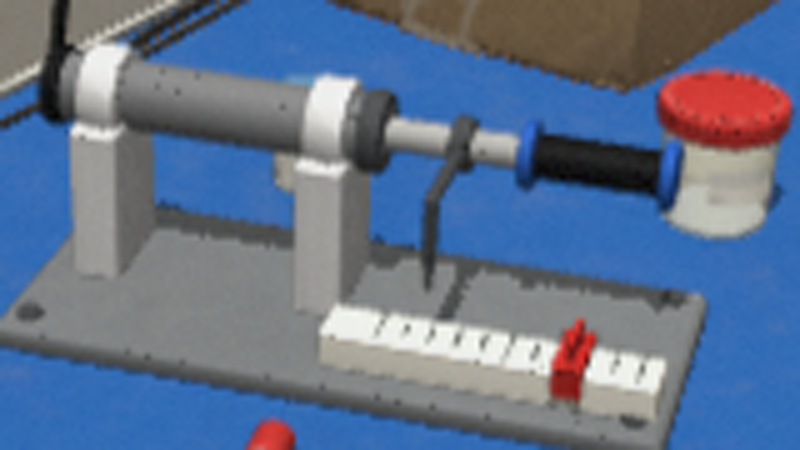

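The crops show the following (full-image pixels after unscaling):
- **Flanges:** about (245,371) and (276,469) in the top crop.
- **Red mark:** (173,463) in the top crop, fin top at (577,325) in the scene crop.
- **Pointer tip:** (429,290) in the scene crop.

```bash
python3 - <<'E'
from h import *
T=np.load("top0.npz");S=np.load("scene0.npz")
t=lambda u,v,z:ray(T,290+u/3.6,110+v/3.6,z)
s=lambda u,v,z:ray(S,245+u/5,155+v/5,z)
def ang(a,b):d=a-b;return np.degrees(np.arctan2(d[1],d[0])),np.linalg.norm(d)
TL,BL,BR,TR=[t(*p,.012) for p in((33,115),(158,537),(345,480),(210,68))]
print("base",TL,BL,BR,TR,ang(TL,BL),ang(TR,BR))
a,b=t(245,371,.085),t(276,469,.085);print("flanges top",a,b,ang(a,b),(a+b)/2)
c,d=s(530,154,.085),s(672,177,.085);print("flanges scene",c,d,ang(c,d),(c+d)/2)
m=t(173,463,.0405);print("mark top",m,"scene",s(577,325,.0405))
print("barrel",t(143,45,.085),t(212,265,.085),ang(t(143,45,.085),t(212,265,.085)))
print("tip scene",s(429,290,.047),"top",t(147,357,.047))
print("cup",ray(T,430,224,.059),"scale lines ends",s(340,310,.028),s(650,370,.028))
E
```

```text
base [0.7615 0.0961 0.012 ] [0.5136 0.0167 0.012 ] [ 0.5484 -0.0896  0.012 ] [ 0.7934 -0.0091  0.012 ] (np.float64(17.76108065710864), np.float64(0.2602930183853257)) (np.float64(18.186321148863136), np.float64(0.2579027183507132))
flanges top [ 0.599  -0.0263  0.085 ] [ 0.5472 -0.0431  0.085 ] (np.float64(17.984839892733117), np.float64(0.05447662604376769)) [ 0.5731 -0.0347  0.085 ]
flanges scene [ 0.5983 -0.027   0.085 ] [ 0.546  -0.0427  0.085 ] (np.float64(16.714275136596257), np.float64(0.05467606206845288)) [ 0.5721 -0.0349  0.085 ]
mark top [0.5532 0.0098 0.0405] scene [0.5557 0.006  0.0405]
barrel [0.7802 0.0319 0.085 ] [ 0.6564 -0.008   0.085 ] (np.float64(17.84315606112999), np.float64(0.13006594724955928))
tip scene [0.6079 0.0267 0.047 ] top [0.6114 0.0256 0.047 ]
cup [ 0.5845 -0.1702  0.059 ] scale lines ends [0.644  0.0321 0.028 ] [ 0.5277 -0.0007  0.028 ]
```

Request:
{"method": "apply_moves", "body": {
  "deltas": [
    [1.7,-1.5,0,0,0,0],
    [3.4,-3.0,0,0,0,0],
    [5.1,-4.5,0,0,0,0],
    [6.8,-6.0,0,0,0,0],
    [8.5,-7.5,0,0,0,0]
  ],
  "hand": 0,
  "newtons": 60
}}

```text
t: 0.72
ee_pos: [0.3187, -0.3948, 0.2305]
ee_rot: [-3.116, -0.383, 0.001]
ft_force: [2.3, 0.1, -0.0]
width: 0.0852
```

```bash
cat > st.py <<'E'
from rig import arm
from h import *
from scipy.spatial.transform import Rotation as R
import sys
s=arm.read_state();Rm=R.from_rotvec(s["ee_rot"]);p=np.array(s["ee_pos"])
a=np.radians(17.9);gx=np.array([np.cos(a),np.sin(a),0]);gy=np.array([-gx[1],gx[0],0]);z=np.array([0,0,-1.])
G=R.from_matrix(np.c_[gx,np.cross(z,gx),z])
tgt=np.array([.5726,-.0348,float(sys.argv[1])])
print("t",s["t"],"q",np.array(s["joint_pos"]),"p",p,"F",np.array(s["ft_force"]),"w",s["width"])
print("delta units",Rm.inv().apply(tgt-p)/.025,"turn",(Rm.inv()*G).as_rotvec(),"gx in tool",Rm.inv().apply(gx))
print("rel handle0 along gx,gy",(p-tgt)@gx,(p-tgt)@gy)
E
python3 st.py .2
```

```text
t 0.725 q [ 1.3233  0.2603 -0.5618  1.8996  0.1597  1.0277 -0.6325] p [ 0.3187 -0.3948  0.2305] F [ 2.253  0.085 -0.032] w 0.08519482437937576
delta units [ 13.3427 -11.5088   1.2411] turn [-0.002   0.0001 -0.0677] gx in tool [ 0.9977 -0.0676  0.    ]
rel handle0 along gx,gy -0.35226545783489865 -0.2645582030019495
```

Request:
{"method": "apply_moves", "body": {
  "deltas": [
    [1.7,-1.5,0,0,0,0],
    [3.4,-3.0,0,0,0,0],
    [5.1,-4.5,0,0,0,0],
    [6.8,-6.0,0,0,0,0],
    [8.5,-7.5,0,0,0,0]
  ]
}}

```text
t: 1.35
ee_pos: [0.48, -0.16, 0.2307]
ee_rot: [-3.117, -0.383, 0.001]
ft_force: [0.5, -0.8, 0.1]
width: 0.0852
```

```bash
python3 st.py .2
```

```text
t 1.35 q [ 0.8842  0.2843 -0.7192  1.8994  0.2147  1.0371 -1.252 ] p [ 0.48   -0.16    0.2307] F [ 0.4637 -0.7987  0.0636] w 0.08516874978302139
delta units [ 4.8066 -3.9606  1.2347] turn [-0.0017  0.0003 -0.0681] gx in tool [ 0.9977 -0.0681 -0.0003]
rel handle0 along gx,gy -0.12661729242143102 -0.09066059807441784
```

Request:
{"method": "apply_moves", "body": {
  "deltas": [
    [1.6,-1.3,0.4,0,0,-0.03],
    [3.2,-2.6,0.8,0,0,-0.068],
    [4.8,-3.95,1.2,0,0,-0.068],
    [4.8,-3.95,1.2,0,0,-0.068]
  ]
}}

```text
t: 1.85
ee_pos: [0.5733, -0.0292, 0.1999]
ee_rot: [-3.096, -0.5, 0.001]
ft_force: [-0.6, -0.1, 0.4]
width: 0.0856
```

```bash
python3 st.py .066; python3 - <<'E'
from rig import arm
import cv2
from h import *
d=arm.get_image("wrist");np.savez("w.npz",**d);cv2.imwrite("pics/w1.png",d["color"][:,:,::-1])
for p in ([.5726,-.0348,.085],[.599,-.0265,.085],[.5466,-.043,.085],[.5545,.008,.0405]):print(proj(d,p))
E
```

```text
t 1.85 q [ 0.5748  0.4645 -0.735   1.7684  0.3481  1.0454 -1.5359] p [ 0.5733 -0.0292  0.1999] F [-0.5645 -0.105   0.4446] w 0.08556644331830245
delta units [-0.0986  0.2336  5.3559] turn [-0.0056 -0.0003  0.0077] gx in tool [1.     0.0077 0.0003]
rel handle0 along gx,gy 0.0023768736288794835 0.005104354101821491
[323.1684 196.8457]
[323.904  163.2096]
[322.5142 228.1063]
[273.5424 187.3622]
```

View pics/w1.png

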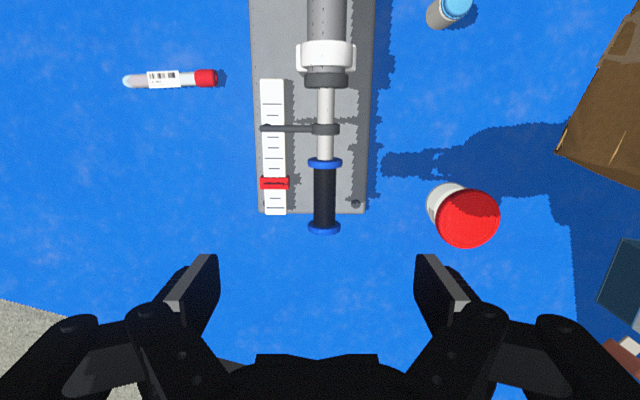

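The wrist view confirms the handle: flanges at (324,163) and (323,228), matching my projections. The mark is at (274,183). Now I'll descend.

Request:
{"method": "apply_moves", "body": {
  "deltas": [
    [-0.1,0.23,0.8,-0.005,0,0.008],
    [-0.1,0.23,2.4,-0.005,0,0.008],
    [-0.1,0.23,4.0,-0.005,0,0.008],
    [-0.1,0.23,5.35,-0.005,0,0.008],
    [-0.1,0.23,5.35,-0.005,0,0.008]
  ]
}}

```text
t: 2.52
ee_pos: [0.5684, -0.0402, 0.0639]
ee_rot: [3.104, 0.48, -0.011]
ft_force: [-0.1, -0.2, -0.4]
width: 0.0856
```

```bash
python3 st.py .066; python3 - <<'E'
from h import *
d=np.load("w.npz");m=ray(d,274,183,.0405);t=ray(d,263,128,.047);f,b=ray(d,324,163,.085),ray(d,323.5,228,.085)
a=np.radians(17.9);gx=np.array([np.cos(a),np.sin(a),0])
print(m,t,f,b,(f+b)/2,"mark-handle along",(m-(f+b)/2)@gx,"mark-tip",(m-t)@gx)
E
```

```text
t 2.525 q [ 0.4994  0.6359 -0.6237  1.8626  0.5011  0.8122 -1.6522] p [ 0.5684 -0.0402  0.0639] F [-0.0657 -0.1839 -0.4371] w 0.08564753614945245
delta units [ 0.2237 -0.1565 -0.086 ] turn [-0.0001  0.0073 -0.0055] gx in tool [ 1.     -0.0055 -0.0073]
rel handle0 along gx,gy -0.0056286905756799885 -0.0038821889047617702
[0.5587 0.0088 0.0405] [0.6053 0.0315 0.047 ] [ 0.5992 -0.0265  0.085 ] [ 0.547  -0.0438  0.085 ] [ 0.5731 -0.0351  0.085 ] mark-handle along -0.0001556334345440694 mark-tip -0.051346742136141967
```

Request:
{"method": "apply_moves", "body": {
  "deltas": [
    [0.22,-0.15,-0.08,0,0.007,-0.005],
    [0.22,-0.15,-0.08,0,0.007,-0.005]
  ]
}}

```text
t: 2.78
ee_pos: [0.5739, -0.035, 0.0677]
ee_rot: [3.103, 0.488, 0.004]
ft_force: [-0.4, 0.2, -0.0]
width: 0.0857
```

Request:
{"method": "apply_moves", "body": {
  "deltas": [
    [0,0,0,0,0,0],
    [0,0,0,0,0,0],
    [0,0,0,0,0,0],
    [0,0,0,0,0,0],
    [0,0,0,0,0,0]
  ],
  "hand": 255,
  "newtons": 60
}}

```text
t: 3.4
ee_pos: [0.574, -0.0346, 0.068]
ee_rot: [3.103, 0.488, 0.004]
ft_force: [-1.1, 1.1, 4.9]
width: 0.0164
```

```bash
python3 st.py .066
```

```text
t 3.4 q [ 0.494   0.6329 -0.6291  1.8568  0.5005  0.8118 -1.6543] p [ 0.574  -0.0346  0.068 ] F [-1.0966  1.129   4.8916] w 0.016368462893744835
delta units [-0.0546 -0.0087  0.0786] turn [ 0.0009 -0.0027 -0.0003] gx in tool [ 1.     -0.0003  0.0027]
rel handle0 along gx,gy 0.0013603879131622993 -0.00021737442149177412
```

Request:
{"method": "apply_moves", "body": {
  "deltas": [
    [0.15,0,0,0,0,0],
    [0.3,0,0,0,0,0],
    [0.45,0,0,0,0,0],
    [0.55,0,0,0,0,0],
    [0.55,0,0,0,0,0]
  ]
}}

```text
t: 4.03
ee_pos: [0.5871, -0.0303, 0.068]
ee_rot: [3.103, 0.488, 0.004]
ft_force: [-2.8, 0.1, 5.0]
width: 0.0161
```

```bash
python3 st.py .066
```

```text
t 4.025 q [ 0.4771  0.6508 -0.6255  1.8238  0.5028  0.8283 -1.6582] p [ 0.5871 -0.0303  0.068 ] F [-2.8082  0.1442  5.0467] w 0.016134718008398226
delta units [-0.6051 -0.0079  0.0778] turn [ 0.0009 -0.0021 -0.0003] gx in tool [ 1.     -0.0003  0.0021]
rel handle0 along gx,gy 0.015122139253047224 -0.0002007448576930379
```

Request:
{"method": "apply_moves", "body": {
  "deltas": [
    [0.08,0,0,0,0,0],
    [0.16,0,0,0,0,0],
    [0.24,0,0,0,0,0],
    [0.32,0,0,0,0,0]
  ]
}}

```text
t: 4.53
ee_pos: [0.5905, -0.0292, 0.0678]
ee_rot: [3.101, 0.487, -0.011]
ft_force: [-18.3, -3.5, 21.1]
width: 0.0162
```

Request:
{"method": "apply_moves", "body": {
  "deltas": [
    [0.06,0,0,0,0,0],
    [0.12,0,0,0,0,0]
  ]
}}

```text
t: 4.78
ee_pos: [0.5904, -0.0293, 0.0678]
ee_rot: [3.1, 0.486, -0.021]
ft_force: [-15.3, -3.2, 17.2]
width: 0.0158
```

```bash
python3 st.py .066
```

```text
t 4.775 q [ 0.4646  0.6625 -0.6218  1.8018  0.5025  0.8546 -1.6607] p [ 0.5904 -0.0293  0.0678] F [-15.2897  -3.2467  17.2176] w 0.015809369329173747
delta units [-0.7433 -0.0076  0.0843] turn [ 0.0017  0.0141 -0.0013] gx in tool [ 0.9999 -0.0013 -0.0141]
rel handle0 along gx,gy 0.01861057191322653 -0.00021047238485058184
```

Contact: about 15 N with no further travel. I'll check visually that the pointer is on the first line.

```bash
python3 - <<'E'
from rig import arm
import cv2
from h import *
o=[]
for n,(r,c) in (("scene",(150,240)),("top",(110,290))):
    d=arm.get_image(n);np.savez(n+"1.npz",**d);im=d["color"][:,:,::-1]
    o.append(cv2.resize(im[r:r+100 if n=="scene" else r+155,c:c+160 if n=="scene" else c+110],(800,500) if n=="scene" else (396,558),interpolation=2))
cv2.imwrite("pics/s1.png",o[0]);cv2.imwrite("pics/t1.png",o[1])
E
```

```text
(no output)
```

View pics/s1.png

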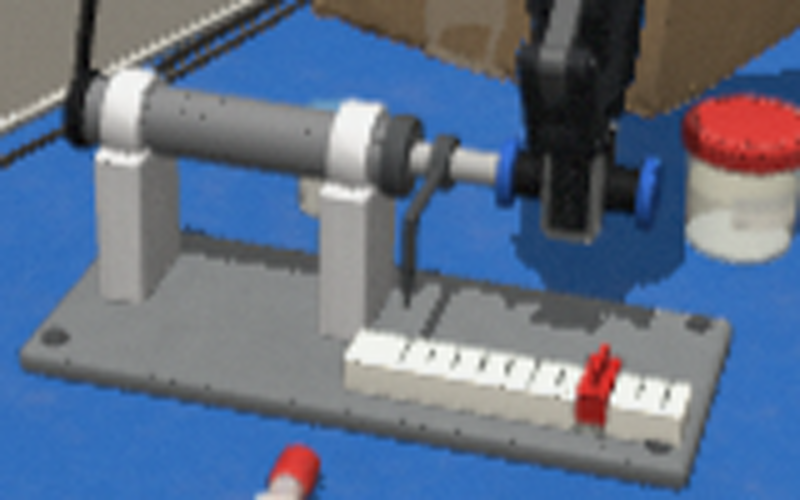

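```bash
python3 - <<'E'
from h import *
S=np.load("scene1.npz");a=np.radians(17.9);gx=np.array([np.cos(a),np.sin(a),0])
s=lambda u,v,z:ray(S,240+u/5,150+v/5,z)
f,b=s(508,170,.085),s(650,190,.085);print("handle",(f+b)/2,"travel",((f+b)/2-[.5726,-.0348,.085])@gx)
t=s(407,305,.047);m=s(603,349,.0405);print("tip",t,"mark",m,"mark-tip",(m-t)@gx)
# bar top edges, front-left side line: far end and near end
e0,e1=s(352,345,.028),s(690,412,.028);g0=s(372,332,.028);g1=s(692,386,.028)
print("bar len",(e0-e1)@gx,(g0-g1)@gx, "tip from bar start",(g0-t)@gx,(e0-t)@gx,"mark from bar start",(g0-m)@gx,(e0-m)@gx)
E
```

```text
handle [ 0.5907 -0.0317  0.085 ] travel 0.01820449460541854
tip [0.6261 0.031  0.047 ] mark [0.5558 0.0052 0.0405] mark-tip -0.07480749621695666
bar len 0.13051416594805476 0.12378718803267559 tip from bar start 0.01546264006100106 0.019942909603274165 mark from bar start 0.09027013627795773 0.09475040582023084
```

View pics/t1.png

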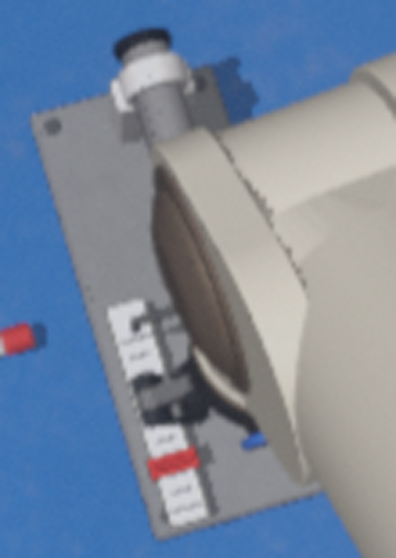

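The rod is home: it stopped hard after about 18 mm of travel, and the pointer is at the first line. Now I'll draw it out.

Request:
{"method": "apply_moves", "body": {
  "deltas": [
    [-0.3,0,0,0,0.014,0],
    [-0.7,0,0,0,0.014,0],
    [-1.1,0,0,0,0.014,0],
    [-1.5,0,0,0,0.014,0],
    [-1.5,0,0,0,0.014,0]
  ],
  "newtons": 80
}}

```text
t: 5.5
ee_pos: [0.5557, -0.0405, 0.0681]
ee_rot: [3.103, 0.487, 0.006]
ft_force: [3.9, 1.2, -5.3]
width: 0.015
```

```bash
python3 st.py .066
```

```text
t 5.5 q [ 0.5175  0.6076 -0.6337  1.902   0.497   0.7892 -1.6486] p [ 0.5557 -0.0405  0.0681] F [ 3.948   1.2267 -5.3128] w 0.014994037545362994
delta units [ 0.7121 -0.0124  0.087 ] turn [ 0.0015 -0.0034 -0.0012] gx in tool [ 1.     -0.0012  0.0034]
rel handle0 along gx,gy -0.017810209997031506 -0.00028478443371854605
```

Request:
{"method": "apply_moves", "body": {
  "deltas": [
    [-0.3,0,0,0,0,0],
    [-0.7,0,0,0,0,0],
    [-1.1,0,0,0,0,0],
    [-1.35,0,0,0,0,0],
    [-1.35,0,0,0,0,0]
  ]
}}

```text
t: 6.12
ee_pos: [0.5265, -0.05, 0.0681]
ee_rot: [-3.103, -0.488, -0.016]
ft_force: [8.9, 1.7, -9.0]
width: 0.0156
```

```bash
python3 st.py .066; python3 - <<'E'
from rig import arm
import cv2
from h import *
d=arm.get_image("scene");np.savez("scene2.npz",**d);w=arm.get_image("wrist");np.savez("w2.npz",**w)
A=cv2.resize(d["color"][170:240,300:400,::-1],None,fx=8,fy=8,interpolation=2)[:560]
cv2.imwrite("pics/s2.png",A)
E
```

```text
t 6.125 q [ 0.5609  0.5658 -0.6436  1.9767  0.4904  0.7461 -1.6329] p [ 0.5265 -0.05    0.0681] F [ 8.9328  1.7228 -9.0434] w 0.015560379216196496
delta units [ 1.9411 -0.0127  0.105 ] turn [ 0.0011 -0.0103 -0.0007] gx in tool [ 0.9999 -0.0007  0.0103]
rel handle0 along gx,gy -0.04855145332402984 -0.0002821052111977228
```

View pics/s2.png

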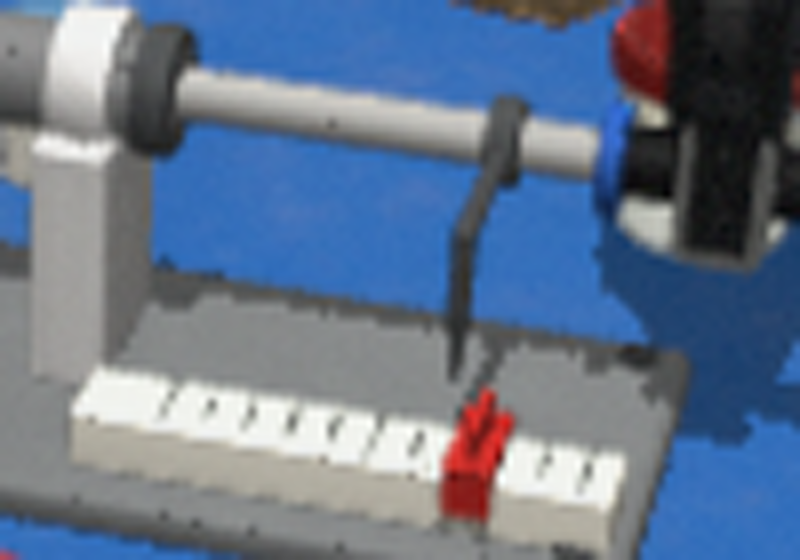

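The tip is at about (455,380) in the crop and the fin peak at (487,391), so some distance remains. Now to compute it, with a wrist crop as well.

```bash
python3 - <<'E'
from h import *
S=np.load("scene2.npz");W=np.load("w2.npz");a=np.radians(17.9);gx=np.array([np.cos(a),np.sin(a),0]);gy=np.array([-gx[1],gx[0],0])
s=lambda u,v,z:ray(S,300+u/8,170+v/8,z)
h=np.array([.5726,-.0348,0])
for n,p in(("tip",s(455,380,.047)),("fin peak",s(487,391,.0405)),("fin near",s(505,415,.0405))):print(n,(p-h)@gx,(p-h)@gy)
for y in (-8,-4,0,4,8):
    for x in (-1.5,1.5):print(y,x,(proj(S,h+gx*(-.004+x/1000)+gy*(.048+y/1000)+[0,0,.0405])-[300,170])*8)
c=W["color"][:,:,::-1];u,v=proj(W,h+gy*.048+[0,0,.04]).astype(int);print(u,v)
u0,v0=max(u-50,0),max(v-50,0);cv2.imwrite("pics/w2.png",cv2.resize(c[v0:v0+75,u0:u0+100],None,fx=8,fy=8,interpolation=2));print(u0,v0)
E
```

```text
tip 0.002758422506700783 0.04808245240036186
fin peak -0.003532050684086741 0.039768305832396496
fin near -0.009584872801347163 0.04895799224255905
-8 -1.5 [495.1335 392.8942]
-8 1.5 [482.4384 390.754 ]
-4 -1.5 [491.7564 401.3974]
-4 1.5 [479.0133 399.2416]
0 -1.5 [488.352 409.969]
0 1.5 [475.5606 407.7973]
4 -1.5 [484.9202 418.6097]
4 1.5 [472.08   416.4222]
8 -1.5 [481.4606 427.3206]
8 1.5 [468.5712 425.1169]
222 149
172 99
```

View pics/w2.png

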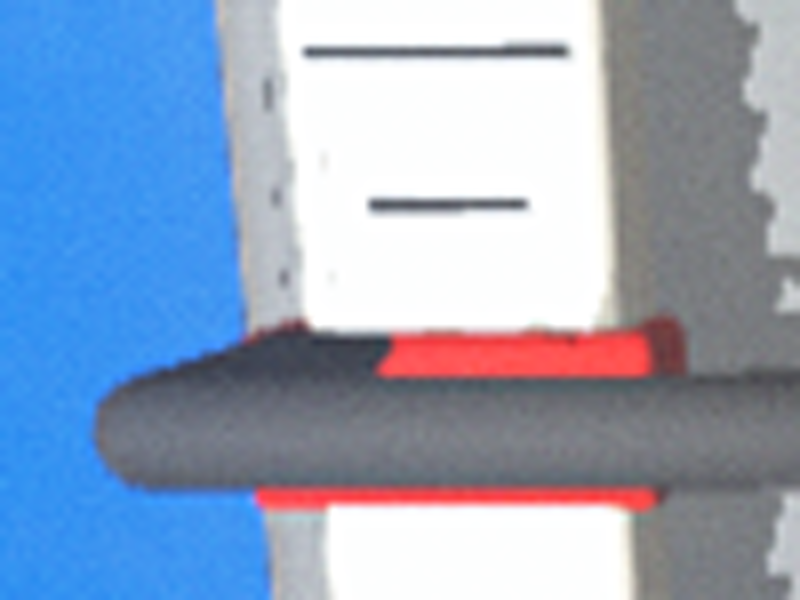

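Scene triangulation leaves 6.3 mm and the scale lines plus TCP travel leave 6.7 mm, so I'll pull about 6.5 mm more, plus about 3 mm for the lag seen under load.

Request:
{"method": "apply_moves", "body": {
  "deltas": [
    [-0.15,0,0,0,0,0],
    [-0.3,0,0,0,0,0],
    [-0.38,0,0,0,0,0],
    [-0.38,0,0,0,0,0],
    [-0.38,0,0,0,0,0]
  ]
}}

```text
t: 6.85
ee_pos: [0.5213, -0.0517, 0.0682]
ee_rot: [-3.101, -0.489, -0.028]
ft_force: [11.5, 2.4, -11.6]
width: 0.0156
```

```bash
python3 st.py .066; python3 - <<'E'
from rig import arm
import cv2
from h import *
d=arm.get_image("scene");np.savez("scene3.npz",**d)
cv2.imwrite("pics/s3.png",cv2.resize(d["color"][170:240,300:400,::-1],None,fx=8,fy=8,interpolation=2))
E
python3 st.py .066
```

```text
t 6.85 q [ 0.5729  0.5557 -0.6469  1.9949  0.489   0.7295 -1.6276] p [ 0.5213 -0.0517  0.0682] F [ 11.5256   2.3596 -11.5743] w 0.015578105900990473
delta units [ 2.1595 -0.0105  0.1257] turn [ 0.0006 -0.0183  0.0001] gx in tool [0.9998 0.0001 0.0183]
rel handle0 along gx,gy -0.054035932659596456 -0.00026649511853199976
t 6.9 q [ 0.5729  0.5557 -0.6469  1.9949  0.4889  0.7296 -1.6277] p [ 0.5213 -0.0517  0.0682] F [ 11.2227   2.7991 -12.9249] w 0.015425094587201958
delta units [ 2.1597 -0.0115  0.126 ] turn [ 0.0006 -0.0182  0.    ] gx in tool [0.9998 0.     0.0182]
rel handle0 along gx,gy -0.05404105628402982 -0.00028605662806987023
```

View pics/s3.png

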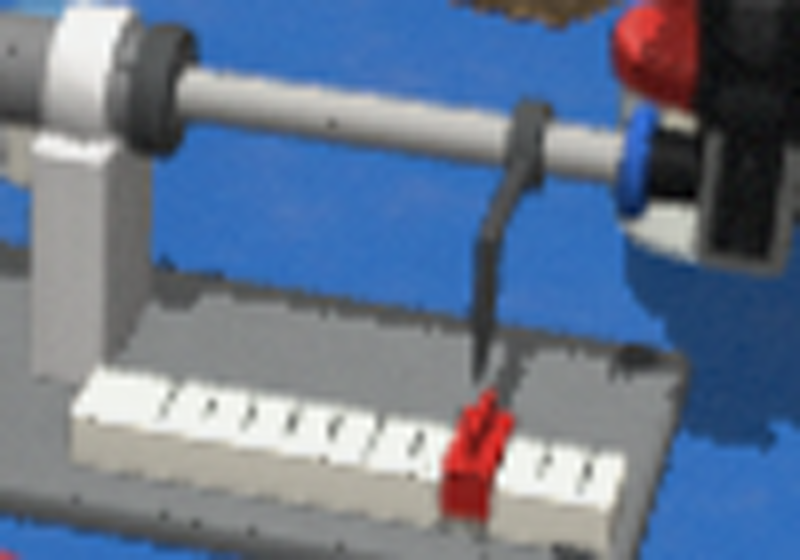

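The tip at (479,382) now stands over the middle of the fin: tip at about -2.8 mm, mark at about -3.5 to -4 mm along the axis. I'll check that it's steady, then hand in.

```bash
python3 - <<'E'
from rig import arm
from h import *
for i in range(10):d=arm.get_image("scene")
s=arm.read_state();print(s["t"],s["ee_pos"],s["width"],s["ft_force"])
a=np.load("scene3.npz")["color"][170:240,300:375].astype(int);df=np.abs(a-d["color"][170:240,300:375]).max(2);print("changed px",(df>60).sum())
if np.linalg.norm(np.array(s["ee_pos"])-[.5213,-.0517,.0682])<.001:print(arm.hand_in())
E
```

```text
7.4 [ 0.5212 -0.0517  0.0682] 0.015285604163419429 [ 11.7639   3.6073 -10.7491]
changed px 0
the job is handed in; nothing more can be done
None
```

I pushed the rod home, drew it out to the red mark and handed in the job at 7.4 s with the handle still gripped. The hand-in gave no verdict.

- **Push home:** the rod travelled about 17–18 mm inward and stopped hard at about 15 N. The pointer then stood close to the first scale line, about 2 mm off by my picture measurement.
- **Draw out:** I pulled it about 73 mm out with an 80 N grip setting. The last picture put the pointer tip about 1 mm short of the mark, inside the 5 mm limit.
- **Steadiness:** over the 0.5 s before hand-in the arm moved about 0.1 mm and the picture of the pointer area did not change. The pull force stayed at about 12 N.
- **Surroundings:** the mark looked to be in the same place in the last picture as before the pull. I did not check the final positions of the cup, vial and tube, but the arm kept clear of them.

One measurement disagreed. The first wrist-camera estimate put the mark about 4 mm nearer the pointer than the other views. I went with the scene camera and the scale lines, which agreed within 0.5 mm.

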